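# Lay the long specimen vial in its cradle

### The arm

A 6-joint arm with a two-finger parallel gripper is mounted at the origin on the work surface. World frame = base frame: x ahead of the robot, y to its left, z up, the work surface at z = 0. Lengths are in mm, angles in rad, forces in N, time in s.
With the tool pointing down it reaches from about 425 to 1125 mm from the base axis. Payload 14.9 kg.
Tool frame: the origin (TCP) lies at the very end of the fingers, on their centre line; the grasp point (between the pads) lies 19 mm behind it; z points along the fingers, y is the direction in which the jaws open and shut (so a half turn about z gives the same grasp; the last joint's range is limited). The gripper opens to 91 mm and grips with 3 to 60 N. Pads are 32 mm wide; open, the fingers measure 118 mm over their backs; the gripper's body (76 mm by 178 mm) begins 60 mm behind the grasp point.
Start: joints at [-1.141, 0.379, 1.734, -0, 1.028, -0.033], TCP at [312.517, -626.379, 213.932] pointing down, gripper open.
Joint ranges: [-2.77, 2.77], [-0.74, 2.19], [0, 2.66], [-1.06, 4.2], [0.31, 2.87], [-3.08, 3.08]. Speed limits (rad/s): [1.89, 1.89, 2.39, 3.14, 3.14, 3.14].

### API

Orientations are given as a unit quaternion [x, y, z, w].
In Python, from bench import observe, grab_frame, camera_info, close_job, recognise, spot_point gives the robot as it stands.
- The arm moves only by the tool drive_tool, never from a script. Its argument "commands" is a list of rows, each an object of numbers: "dx", "dy", "dz": the shift along the tool's x, y, z in m; "rx", "ry", "rz": the turn, a rotation vector about the tool's x, y, z in degrees; "hand": the closure in counts, from 0 (fully open) to 255 (shut). A call has 1 to 10 rows; each row shifts and turns the pose as measured when the row begins, along the tool's axes as they then stand; what a row does not reach is not made up. A row lasts 1/12 s, in which the tool goes at most 41.7 mm and 7.16 degrees, less where a joint would pass 70% of its speed; a pose out of reach is approached as far as the arm can. A call is refused whole if a number of a shift passes 0.0417 or a number of a turn 7.16, either way. A call with a gripper value outside its range is refused whole. The fingers move at their own pace and stop on an object; "force" is the grip in N (left out, the last holds). Time passes only in rows, so rows that do not move let the fingers close. It gives the time, the measured TCP pose, the force and the opening at its end, in the units of the state.
- observe(): the state, without advancing time (a new reading comes with each control period).
- grab_frame(name): name is "scene" or "side" or "wrist"; returns the picture (384x512x3 uint8, red, green, blue); there is no depth.
- camera_info(name): a dict with "fx", "fy", "cx", "cy" (pixels), "pose" (4x4, takes a point from camera to world coordinates). Camera axes: x right, y down, z forward; pixel columns grow to the right and rows downward; lengths in mm; the calibration is good to about 2 mm. The wrist camera is an equidistant fisheye: a pixel r from the principal point sees the ray r / f radians off the axis. A picture is of the moment at which its call begins: read the wrist's pose just before it. camera_info takes no time and is no camera call; for the wrist camera it gives the pose at the moment of the call.
- close_job(): hands the job in, once; it reports no verdict.
Trained networks look in the newest picture that a camera, given by its name, has taken for a name from the list of things; names that differ only in an ending like _2 or _b are one class to them, and where a whole thing is asked for, a point or a joint stands for the part that bears it (a point fixed in the world has none). Each returns a list of dicts, best first, with "confidence" (0 to 1); they miss things now and then, are a little off and sometimes report something else, mostly with a low value. They report only what shows in the picture. A call takes as long as a camera call. They do not tell look-alikes from the thing itself.
- recognise(camera, query): "xyz" ([x, y, z] in mm, in the coordinates of the camera as it stood for that picture, good to about 4 mm: the middle of the surface that is visible of it).
- spot_point(camera, query): "xyz" ([x, y, z] in mm, in the coordinates of the camera as it stood for that picture, good to about 4 mm: a listed point, or the origin of a listed thing).
The state is a dict: "t": time; "q": joint angles; "joint_vel": joint speeds; "tau": joint torques, N m; "tcp_pos": TCP position; "tool_rot": TCP orientation; "ft_force": force on the tool from outside, world axes, zero at the start; "moment": the same for the moment, N m; "grip_width": opening from 0.0 (shut) to 1.0 (fully open).
Only numpy, scipy, OpenCV 4.12 (cv2) and the standard library are available. Lean on these libraries where they do the work, as an engineer would, in place of code of your own. Each camera call takes 0.05 s, during which the arm holds its last target. There are 200 camera calls.

### The job

Two capped specimen vials lie loose on the lab bench, where they roll at a touch. Pick up the longer one and lay it in the two V-notches of the wooden cradle, centred along it so that it rests securely on both uprights, either end first; set it down, do not drop it. Leave the shorter vial lying where it is.

Things in the scene. Friction and masses are not known exactly. Their poses are not given: they have to be found in the camera images.
- long_vial_center (a point): Centre of the long vial, the one to move: a clear glass cylinder with a paper label round it and a white cap of the same diameter, 30 mm in diameter and 110 mm long with the cap, 55 to 115 g, lying on its side on the bench (centre 15 mm above the bench) and free to roll. Its x axis runs along the vial towards the cap; y and z turn with it as it rolls.
- short_vial_center (a point): Centre of the short vial, to be left alone: the same glass, label, cap and 30 mm diameter but only 60 mm long, also lying on its side and free to roll. Its x axis runs along it towards the cap.
- cradle_seat (a point): Where the centre of the long vial is when it lies properly in the cradle, 46 mm above the bench, midway between the two notched uprights. x is level and runs along the notches, the way the vial is to lie; y is across; z is up.
- cradle: The cradle, fixed, plain wood; origin under its middle, axes as the seat's. Base board 110 x 80 x 10 mm; two upright plates 8 mm thick, 35 mm either side of the middle along x, 62 mm of free space for fingers between them. Each has a V-notch 60 mm wide at the mouth, sides sloping 35 degrees, bottom 28 mm and rim 49 mm above the bench; a vial let down into the notches rolls to their middle.
There are look-alikes about, which are no part of the job. What is shaped like the part that bears long_vial_center but red or turquoise is not meant.

How it is judged (in metres and radians):
At the end, for the whole second after the job is handed in: The long vial lies at rest in both notches of the cradle: its centre within 16 mm of the seat point along the cradle, 10 mm across and 8 mm in height, its axis within 10 degrees of the cradle's, either way round; the short vial is within 30 mm of where it started (x of long_vial_center in the frame of cradle_seat between -0.016 and 0.016 m and y of long_vial_center in the frame of cradle_seat between -0.01 and 0.01 m and z of long_vial_center in the frame of cradle_seat between -0.008 and 0.008 m and angle between the x axis of long_vial_center and the x axis of cradle_seat, either way round below 0.175 rad and linear speed of long_vial below 0.02 m/s and distance of short_vial_center from where it was at the start of the episode below 0.03 m); the robot touches nothing.
It fails at once if the long vial is dropped: out of the fingers while its centre is more than 95 mm above the bench (height (world z) of long_vial_center above 0.095 m and contact force between the fingers and long_vial below 0.02 N).
It fails at once if the short vial is moved more than 30 mm (distance of short_vial_center from where it was at the start of the episode above 0.03 m).
It also fails if it takes over 38 s, if anything falls off the work surface, if the arm or the gripper's body presses on something with over 40 N, if the wrist force passes 120 N, or if a joint passes its speed limit or range.

## Working session

There is one attempt and no reset: what is moved stays moved. The work goes in short steps, Python scripts to look and compute and a tool call to move; the robot and the scene stay as the last step left them, time stands still between calls to the robot, and variables do not carry over. Pictures are saved under pics/ and viewed, about 8 in all and at most 12, crops included, and the job is handed in when it is done.

Besides the shell and the picture viewer there is one more tool, called after "Call:" as a command line: name --argument value ..., lists and objects as JSON in quotes. drive_tool: Moves the arm, as the interface text tells. Its arguments: {"type":"object","properties":{"commands":{"type":"array"},"force":{"type":"number"}},"required":["commands"]}

```bash
mkdir -p pics
cat > h.py <<'E'
import numpy as np, cv2
from bench import *
def W(cam,p):
    T=np.array(camera_info(cam)["pose"]); return T[:3,:3]@np.array(p)+T[:3,3]
def save(cam,name):
    im=grab_frame(cam); cv2.imwrite(f"pics/{name}.png",im[:,:,::-1]); return im
def px(cam,P):
    c=camera_info(cam);T=np.linalg.inv(np.array(c["pose"]));p=T[:3,:3]@P+T[:3,3]
    return np.round([c["fx"]*p[0]/p[2]+c["cx"],c["fy"]*p[1]/p[2]+c["cy"]])
def ray(cam,u,v,z):
    c=camera_info(cam);T=np.array(c["pose"])
    x=(u-c["cx"])/c["fx"];y=(v-c["cy"])/c["fy"]
    if cam=="wrist":
        r=np.hypot(x,y); d=np.array([x/r*np.sin(r),y/r*np.sin(r),np.cos(r)]) if r>0 else np.array([0,0,1.])
    else: d=np.array([x,y,1.])
    d=T[:3,:3]@d; return T[:3,3]+d*(z-T[2,3])/d[2]
E
python3 - <<'E'
from h import *
a=save("scene","s1");b=save("side","d1")
cv2.imwrite("pics/both.png",cv2.resize(np.hstack([a,b])[:,:,::-1],(800,300)))
for cam in("scene","side"):
  for q in("long_vial_center","short_vial_center","cradle_seat","cradle"):
    for r in spot_point(cam,q)[:4]:
      P=W(cam,r["xyz"]);print(cam,q,round(r["confidence"],2),P.round(),px(cam,P))
print(observe()["t"],observe()["tool_rot"])
E
```

```text
scene long_vial_center 0.81 [ 568. -286.   15.] [175. 243.]
scene long_vial_center 0.75 [ 407. -261.   15.] [174. 196.]
scene long_vial_center 0.7 [ 578. -426.   12.] [121. 260.]
scene short_vial_center 0.79 [561. -66.  15.] [256. 223.]
scene cradle_seat 0.97 [517. 185.  46.] [339. 184.]
scene cradle 0.6 [514. 185.  -4.] [337. 195.]
side long_vial_center 0.69 [ 561. -286.   15.] [248. 142.]
side long_vial_center 0.67 [ 573. -429.   16.] [249. 112.]
side long_vial_center 0.65 [ 405. -265.   18.] [308. 148.]
side short_vial_center 0.64 [556. -70.  15.] [239. 198.]
side cradle_seat 0.61 [513. 187.  46.] [243. 283.]
side cradle 0.64 [512. 183.   4.] [245. 296.]
0.5 [ 9.73349843e-01  2.29325277e-01  9.42409563e-06 -4.19301430e-06]
```

View pics/s1.png

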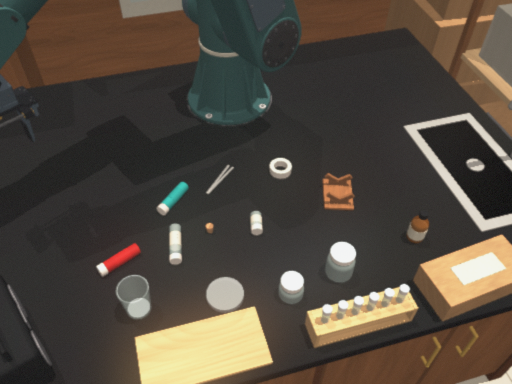

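View pics/d1.png

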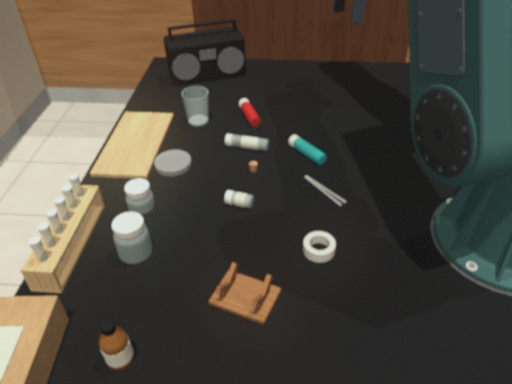

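Candidates for the long vial, by scene pixel: clear and white at (175,243), turquoise at (173,197), red at (119,260), and the short clear one at (256,223). I choose (175,243), which shows in the side view at (247,142). Next is the close crop, with vial and cradle axes.

Run:
```python
from h import *
s=cv2.imread("pics/s1.png");d=cv2.imread("pics/d1.png")
def crop(im,u,v,h=32): return cv2.resize(im[v-h:v+h,u-h:u+h],(390,290*390//390+0),interpolation=cv2.INTER_CUBIC)
cv2.imwrite("pics/crop.png",np.vstack([np.hstack([crop(s,175,243),crop(s,338,190)]),np.hstack([crop(d,247,142),crop(d,246,293,42)])]))
for cam,im,(u,v) in(("scene",s,(175,243)),("side",d,(247,142))):
  m=np.zeros(im.shape[:2],np.uint8);m[v-24:v+24,u-28:u+28]=1
  m&=(im.min(2)>75).astype(np.uint8)
  n,l,st,_=cv2.connectedComponentsWithStats(m);k=1+np.argmax(st[1:,4]);ys,xs=np.where(l==k)
  r=cv2.minAreaRect(np.c_[xs,ys].astype(np.float32));b=cv2.boxPoints(r)
  e=sorted([(b[i]+b[(i+1)%4])/2 for i in range(4)],key=lambda p:np.hypot(*(p-r[0])))[2:]
  A,B=[ray(cam,*p,15) for p in e];dd=A-B
  print(cam,st[k],r,A.round(),B.round(),((A+B)/2).round(),np.linalg.norm(dd).round(),np.degrees(np.arctan2(dd[1],dd[0])).round(1))
```

```text
scene [169 223  13  42 517] ((175.0, 243.5), (41.0, 12.0), 90.0) [ 503. -274.   15.] [ 631. -298.   15.] [ 567. -286.   15.] 130.0 169.7
side [224 132  45  18 554] ((245.78997802734375, 140.96998596191406), (44.547725677490234, 13.293608665466309), 8.13010311126709) [ 508. -280.   15.] [ 625. -301.   15.] [ 567. -291.   15.] 119.0 169.9
```

View pics/crop.png

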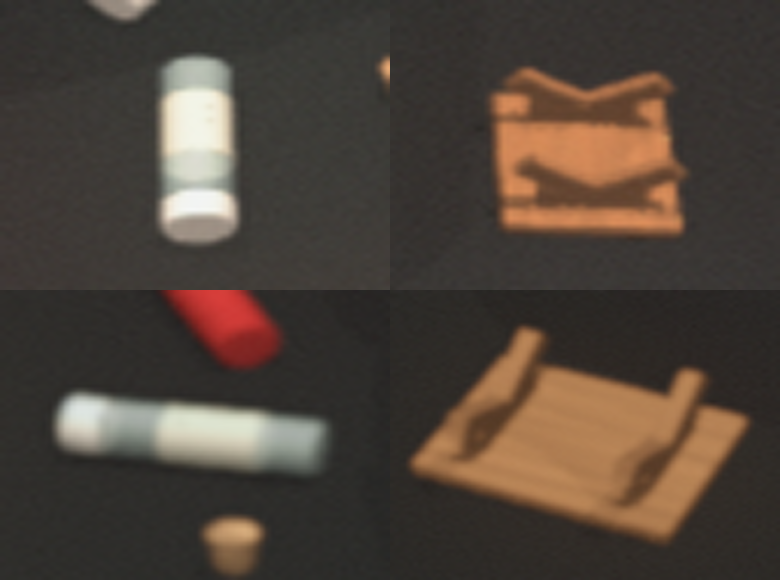

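The crop shows a clear glass vial with a paper label and white cap, so it is the right one. It is about 110 mm long, centred near (566,-287), with its axis at -10°. I'll turn first, go above it and compute the cradle axis.

Call:
drive_tool --commands '[{"rz": 7},{"rz": 7},{"rz": 7},{"rz": 7},{"rz": 7},{"rz": 1.7},{"dx": 0.017,"dy": -0.034},{"dx": 0.017,"dy": -0.034},{"dx": 0.017,"dy": -0.034},{"dx": 0.017,"dy": -0.034}]'

```text
invalid input at $.commands[0]: expected keys dx, dy, dz, rx, ry, rz, hand
```

Call:
drive_tool --commands '[{"dx": 0.017,"dy": -0.034},{"dx": 0.017,"dy": -0.034},{"dx": 0.017,"dy": -0.034},{"dx": 0.017,"dy": -0.034},{"dx": 0.017,"dy": -0.034},{"dx": 0.017,"dy": -0.034},{}]'

```text
invalid input at $.commands[0]: expected keys dx, dy, dz, rx, ry, rz, hand
```

Run:
```python
from h import *
def S(a,b): return 306+a/6.094,158+b/4.531
def D(a,b): return 204+a/4.643,251+(b-290)/3.452
def ax(c,p,q,z):
  A,B=ray(c,*p,z),ray(c,*q,z);d=B-A;print(c,A.round(),B.round(),((A+B)/2).round(),np.linalg.norm(d).round(),np.degrees(np.arctan2(d[1],d[0])).round(1))
ax("scene",S(198,102),S(210,187),28)      # notch bottoms
ax("scene",S(113,223),S(293,228),10)      # front edge (across)
ax("side",D(412,465),D(665,538),10)       # long edge
ax("side",D(665,538),D(748,420),10)
```

```text
scene [491. 196.  28.] [557. 174.  28.] [524. 185.  28.] 70.0 -18.3
scene [558. 129.  10.] [584. 205.  10.] [571. 167.  10.] 80.0 71.2
side [424. 195.  10.] [329. 232.  10.] [377. 213.  10.] 102.0 159.1
side [329. 232.  10.] [293. 156.  10.] [311. 194.  10.] 84.0 -115.4
```

Cradle axis is about -18.5° (the side rows used a wrong crop offset, so I ignore them).

Call:
drive_tool --commands '[{"dx": 0,"dy": 0,"dz": 0,"rx": 0,"ry": 0,"rz": 7,"hand": 0},{"dx": 0,"dy": 0,"dz": 0,"rx": 0,"ry": 0,"rz": 7,"hand": 0},{"dx": 0,"dy": 0,"dz": 0,"rx": 0,"ry": 0,"rz": 7,"hand": 0},{"dx": 0,"dy": 0,"dz": 0,"rx": 0,"ry": 0,"rz": 7,"hand": 0},{"dx": 0,"dy": 0,"dz": 0,"rx": 0,"ry": 0,"rz": 7,"hand": 0},{"dx": 0.016,"dy": -0.034,"dz": 0,"rx": 0,"ry": 0,"rz": 1.7,"hand": 0},{"dx": 0.018,"dy": -0.036,"dz": 0,"rx": 0,"ry": 0,"rz": 0,"hand": 0},{"dx": 0.018,"dy": -0.036,"dz": 0,"rx": 0,"ry": 0,"rz": 0,"hand": 0},{"dx": 0.018,"dy": -0.036,"dz": 0,"rx": 0,"ry": 0,"rz": 0,"hand": 0},{"dx": 0.018,"dy": -0.036,"dz": 0,"rx": 0,"ry": 0,"rz": 0,"hand": 0}]'

```text
t: 1.33
tcp_pos: [432.8, -468.9, 213.9]
tool_rot: [0.994, -0.105, 0.0, 0.001]
ft_force: [1.0, -1.0, 0.4]
grip_width: 1.003
```

Call:
drive_tool --commands '[{"dx": 0.018,"dy": -0.036,"dz": 0,"rx": 0,"ry": 0,"rz": 0,"hand": 0},{"dx": 0.018,"dy": -0.036,"dz": 0,"rx": 0,"ry": 0,"rz": 0,"hand": 0},{"dx": 0.018,"dy": -0.036,"dz": 0,"rx": 0,"ry": 0,"rz": 0,"hand": 0},{"dx": 0.018,"dy": -0.036,"dz": 0,"rx": 0,"ry": 0,"rz": 0,"hand": 0},{"dx": 0.018,"dy": -0.036,"dz": 0,"rx": 0,"ry": 0,"rz": 0,"hand": 0},{"dx": 0,"dy": 0,"dz": 0,"rx": 0,"ry": 0,"rz": 0,"hand": 0}]'

```text
t: 1.83
tcp_pos: [565.1, -300.3, 214.9]
tool_rot: [0.995, -0.104, 0.002, 0.001]
ft_force: [-0.6, 0.4, -0.2]
grip_width: 0.999
```

```bash
cat >> h.py <<'E'
from scipy.spatial.transform import Rotation as R
def tool():
    o=observe(); M=R.from_quat(o["tool_rot"]).as_matrix()
    print("t",round(o["t"],2),"tcp",np.round(o["tcp_pos"],1),"xang",np.degrees(np.arctan2(M[1,0],M[0,0])).round(1),"zax",M[:,2].round(3),"w",round(o["grip_width"],3),"F",np.round(o["ft_force"],1)); return M,np.array(o["tcp_pos"])
E
python3 - <<'E'
from h import *
M,p=tool();save("wrist","w1")
for r in spot_point("wrist","long_vial_center"): P=W("wrist",r["xyz"]);print(round(r["confidence"],2),P.round(),"tool d",(M.T@(P-p)).round())
E
```

```text
t 1.83 tcp [ 565.1 -300.3  214.9] xang -11.9 zax [ 0.003 -0.003 -1.   ] w 0.999 F [-0.6  0.4 -0.2]
0.94 [ 566. -292.   17.] tool d [ -1.  -8. 198.]
0.89 [ 408. -272.   15.] tool d [-160.    4.  199.]
0.69 [ 573. -435.   13.] tool d [ 35. 129. 202.]
```

View pics/w1.png

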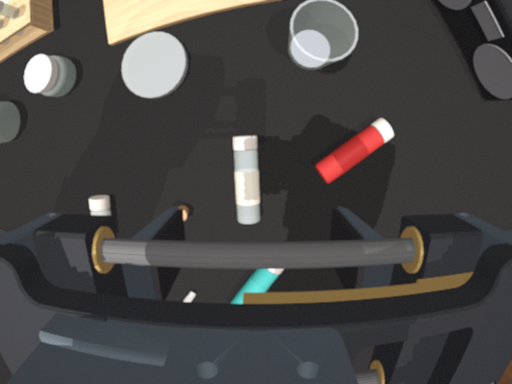

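The vial spans (245,137) at the cap to (248,221). The turquoise (262,285) and red (355,150) decoys are clear of the jaws' path.

Run:
```python
from h import *
M,p=tool()
A=ray("wrist",245,138,20);B=ray("wrist",248.5,221,15);d=A-B;c=(A+B)/2
print(A.round(),B.round(),c.round(),np.linalg.norm(d),np.degrees(np.arctan2(d[1],d[0])),(M.T@(c-p)).round())
```

```text
t 1.93 tcp [ 562.7 -303.6  214.8] xang -12.0 zax [ 0.002 -0.004 -1.   ] w 0.998 F [ 0.5 -0.4  0.4]
[ 614. -298.   20.] [ 507. -280.   15.] [ 560. -289.   18.] 108.09731327711656 -10.065842208478823 [ -6. -14. 197.]
```

Call:
drive_tool --commands '[{"dx": -0.0015,"dy": -0.0135,"dz": 0.02,"rx": 0,"ry": 0,"rz": -2,"hand": 0},{"dx": 0,"dy": 0,"dz": 0.035,"rx": 0,"ry": 0,"rz": 0,"hand": 0},{"dx": 0,"dy": 0,"dz": 0.035,"rx": 0,"ry": 0,"rz": 0,"hand": 0},{"dx": 0,"dy": 0,"dz": 0.035,"rx": 0,"ry": 0,"rz": 0,"hand": 0},{"dx": 0,"dy": 0,"dz": 0.02,"rx": 0,"ry": 0,"rz": 0,"hand": 0},{"dx": 0,"dy": 0,"dz": 0,"rx": 0,"ry": 0,"rz": 0,"hand": 0}]'

```text
t: 2.43
tcp_pos: [562.9, -297.7, 67.7]
tool_rot: [0.996, -0.089, 0.004, 0.004]
ft_force: [-0.3, 1.1, -0.2]
grip_width: 1.002
```

Run:
```python
from h import *
M,p=tool();save("wrist","w2")
for r in spot_point("wrist","long_vial_center"): P=W("wrist",r["xyz"]);print(round(r["confidence"],2),P.round(),"tool d",(M.T@(P-p)).round())
```

```text
t 2.43 tcp [ 562.9 -297.7   67.7] xang -10.2 zax [ 0.008 -0.008 -1.   ] w 1.002 F [-0.3  1.1 -0.2]
0.8 [ 576. -430.   18.] tool d [ 36. 128.  51.]
0.56 [ 569. -289.   20.] tool d [  4. -10.  48.]
```

View pics/w2.png

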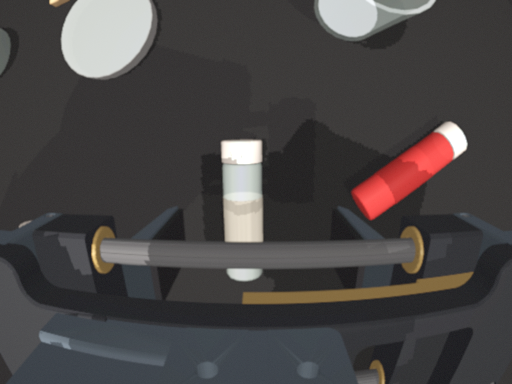

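The vial runs from (242,145) to (245,275) and lies slightly left (tool -y) of the jaw centre at about x=258. I'll shift -8 mm and descend.

Call:
drive_tool --commands '[{"dx": 0.003,"dy": -0.008,"dz": 0.01,"rx": 0,"ry": 0,"rz": 0,"hand": 0},{"dx": 0,"dy": 0,"dz": 0.025,"rx": 0,"ry": 0,"rz": 0,"hand": 0},{"dx": 0,"dy": 0,"dz": 0.015,"rx": 0,"ry": 0,"rz": 0,"hand": 0},{"dx": 0,"dy": 0,"dz": 0,"rx": 0,"ry": 0,"rz": 0,"hand": 0}]'

```text
t: 2.87
tcp_pos: [574.0, -294.5, 26.0]
tool_rot: [0.996, -0.09, 0.011, 0.007]
ft_force: [-0.1, 0.3, 0.1]
grip_width: 1.001
```

```bash
cat >> h.py <<'E'
def goto(P,ang):
    M,p=tool(); a=np.radians(ang); x=[np.cos(a),np.sin(a),0]; y=[np.sin(a),-np.cos(a),0]
    G=np.array([x,y,[0,0,-1]]).T
    print("d mm",(M.T@(np.array(P)-p)).round(1),"rotdeg",np.degrees(R.from_matrix(M.T@G).as_rotvec()).round(2))
E
python3 - <<'E'
from h import *
goto([565,-289.5,5],-10); c=camera_info("wrist")["pose"]; print(np.array(c).round(2).tolist())
save("side","d2")
for r in spot_point("side","long_vial_center")[:3]: P=W("side",r["xyz"]);print(round(r["confidence"],2),P.round())
E
```

```text
t 2.87 tcp [ 574.  -294.5   26. ] xang -10.3 zax [ 0.02  -0.015 -1.   ] w 1.001 F [-0.1  0.3  0.1]
d mm [-10.2  -3.5  20.8] rotdeg [ 0.65 -1.3  -0.29]
[[-0.18, -0.96, -0.22, 636.82], [-0.98, 0.18, 0.03, -302.44], [0.01, 0.22, -0.98, 196.89], [0.0, 0.0, 0.0, 1.0]]
0.97 [ 406. -267.   21.]
0.65 [ 562. -286.   12.]
0.42 [ 572. -427.   18.]
```

View pics/d2.png

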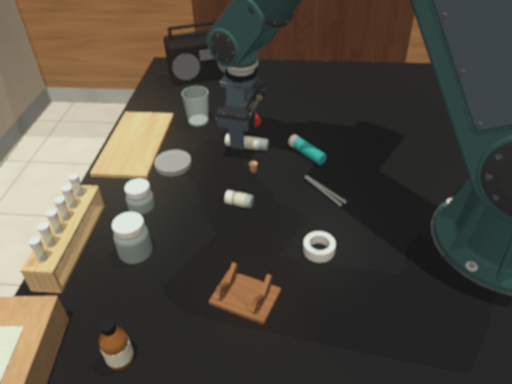

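The side view shows the gripper at (240,125) over the vial, biased toward the cap end. That agrees with TCP x=574, so I'll shift back and descend.

Call:
drive_tool --commands '[{"dx": -0.01,"dy": -0.0035,"dz": 0.006,"rx": 0.6,"ry": -1.3,"rz": -0.3,"hand": 0},{"dx": 0,"dy": 0,"dz": 0.008,"rx": 0,"ry": 0,"rz": 0,"hand": 0},{"dx": 0,"dy": 0,"dz": 0,"rx": 0,"ry": 0,"rz": 0,"hand": 0}]'

```text
t: 3.22
tcp_pos: [566.3, -290.0, 15.6]
tool_rot: [0.996, -0.087, 0.001, 0.001]
ft_force: [-0.7, -0.1, -0.0]
grip_width: 1.0
```

Run:
```python
from h import *
goto([565,-289.5,5],-10)
```

```text
t 3.22 tcp [ 566.3 -290.    15.6] xang -9.9 zax [ 0.002 -0.002 -1.   ] w 1.0 F [-0.7 -0.1 -0. ]
d mm [-1.4 -0.2 10.6] rotdeg [ 0.09 -0.16  0.06]
```

Call:
drive_tool --commands '[{"dx": -0.0015,"dy": 0,"dz": 0.006,"rx": 0,"ry": 0,"rz": 0,"hand": 0},{"dx": 0,"dy": 0,"dz": 0.005,"rx": 0,"ry": 0,"rz": 0,"hand": 0},{"dx": 0,"dy": 0,"dz": 0,"rx": 0,"ry": 0,"rz": 0,"hand": 0}]'

```text
t: 3.47
tcp_pos: [565.0, -289.9, 4.2]
tool_rot: [0.996, -0.087, 0.002, 0.001]
ft_force: [0.9, -0.4, 1.3]
grip_width: 1.0
```

Call:
drive_tool --commands '[{"dx": 0,"dy": 0,"dz": 0,"rx": 0,"ry": 0,"rz": 0,"hand": 100},{"dx": 0,"dy": 0,"dz": 0,"rx": 0,"ry": 0,"rz": 0,"hand": 140},{"dx": 0,"dy": 0,"dz": 0,"rx": 0,"ry": 0,"rz": 0,"hand": 180},{"dx": 0,"dy": 0,"dz": 0,"rx": 0,"ry": 0,"rz": 0,"hand": 220},{"dx": 0,"dy": 0,"dz": 0,"rx": 0,"ry": 0,"rz": 0,"hand": 220},{"dx": 0,"dy": 0,"dz": 0,"rx": 0,"ry": 0,"rz": 0,"hand": 220},{"dx": 0,"dy": 0,"dz": 0,"rx": 0,"ry": 0,"rz": 0,"hand": 220},{"dx": 0,"dy": 0,"dz": 0,"rx": 0,"ry": 0,"rz": 0,"hand": 220}]' --force 20

```text
t: 4.13
tcp_pos: [565.3, -290.1, 4.5]
tool_rot: [0.996, -0.087, 0.002, 0.001]
ft_force: [0.4, 0.5, 1.1]
grip_width: 0.446
```

Run:
```python
from h import *
goto([565,-289.5,5],-10)
```

```text
t 4.13 tcp [ 565.3 -290.1    4.5] xang -10.0 zax [ 0.004 -0.003 -1.   ] w 0.446 F [0.4 0.5 1.1]
d mm [-0.4 -0.6 -0.5] rotdeg [ 0.11 -0.24  0.05]
```

Still closing (0.446 is 41 mm); wait.

Call:
drive_tool --commands '[{"dx": 0,"dy": 0,"dz": 0,"rx": 0,"ry": 0,"rz": 0,"hand": 220},{"dx": 0,"dy": 0,"dz": 0,"rx": 0,"ry": 0,"rz": 0,"hand": 220},{"dx": 0,"dy": 0,"dz": 0,"rx": 0,"ry": 0,"rz": 0,"hand": 220},{"dx": 0,"dy": 0,"dz": 0,"rx": 0,"ry": 0,"rz": 0,"hand": 220},{"dx": 0,"dy": 0,"dz": 0,"rx": 0,"ry": 0,"rz": 0,"hand": 220}]'

```text
t: 4.55
tcp_pos: [565.4, -290.1, 4.6]
tool_rot: [0.996, -0.087, 0.002, 0.001]
ft_force: [-0.2, -0.2, 0.4]
grip_width: 0.326
```

Gripped (0.326 is 30 mm). Lifting.

Call:
drive_tool --commands '[{"dx": 0,"dy": 0,"dz": -0.012,"rx": 0,"ry": 0,"rz": 0,"hand": 220},{"dx": 0,"dy": 0,"dz": -0.025,"rx": 0,"ry": 0,"rz": 0,"hand": 220},{"dx": 0,"dy": 0,"dz": -0.03,"rx": 0,"ry": 0,"rz": 0,"hand": 220},{"dx": 0,"dy": 0,"dz": -0.025,"rx": 0,"ry": 0,"rz": 0,"hand": 220},{"dx": 0,"dy": 0,"dz": -0.012,"rx": 0,"ry": 0,"rz": 0,"hand": 220},{"dx": 0,"dy": 0,"dz": 0,"rx": 0,"ry": 0,"rz": 0,"hand": 220}]'

```text
t: 5.05
tcp_pos: [563.7, -289.1, 114.3]
tool_rot: [0.996, -0.087, 0.0, 0.0]
ft_force: [0.1, -0.3, -1.0]
grip_width: 0.324
```

Run:
```python
from h import *
goto([516,185,125],-18.5)
save("wrist","w3")
for r in spot_point("wrist","long_vial_center"): P=W("wrist",r["xyz"]);print(round(r["confidence"],2),P.round())
```

```text
t 5.05 tcp [ 563.7 -289.1  114.3] xang -10.0 zax [ 0.001 -0.001 -1.   ] w 0.324 F [ 0.1 -0.3 -1. ]
d mm [-128.9 -458.7  -11.2] rotdeg [ 0.05 -0.06  8.55]
0.67 [ 568. -290.  126.]
0.6 [ 576. -430.   14.]
```

View pics/w3.png

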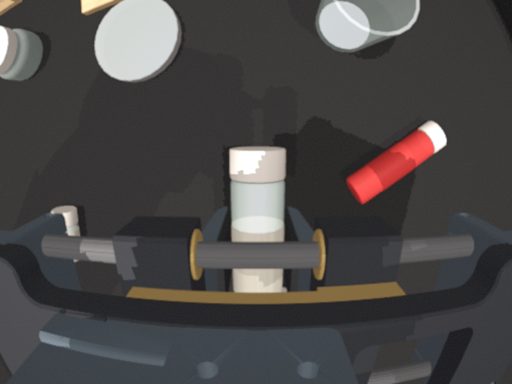

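The vial is held square in the jaws with the cap at (258,165); the short vial at (67,235) is untouched. I'll carry it toward the cradle, stop short and look.

Call:
drive_tool --commands '[{"dx": 0,"dy": 0,"dz": -0.006,"rx": 0,"ry": 0,"rz": 4.3,"hand": 220},{"dx": -0.006,"dy": -0.015,"dz": -0.006,"rx": 0,"ry": 0,"rz": 4.3,"hand": 220},{"dx": -0.014,"dy": -0.032,"dz": 0,"rx": 0,"ry": 0,"rz": 0,"hand": 220},{"dx": -0.014,"dy": -0.032,"dz": 0,"rx": 0,"ry": 0,"rz": 0,"hand": 220},{"dx": -0.014,"dy": -0.032,"dz": 0,"rx": 0,"ry": 0,"rz": 0,"hand": 220},{"dx": -0.014,"dy": -0.032,"dz": 0,"rx": 0,"ry": 0,"rz": 0,"hand": 220},{"dx": -0.014,"dy": -0.032,"dz": 0,"rx": 0,"ry": 0,"rz": 0,"hand": 220},{"dx": -0.014,"dy": -0.032,"dz": 0,"rx": 0,"ry": 0,"rz": 0,"hand": 220},{"dx": -0.014,"dy": -0.032,"dz": 0,"rx": 0,"ry": 0,"rz": 0,"hand": 220},{"dx": -0.014,"dy": -0.032,"dz": 0,"rx": 0,"ry": 0,"rz": 0,"hand": 220}]'

```text
t: 5.98
tcp_pos: [528.7, 13.9, 109.0]
tool_rot: [0.985, -0.169, -0.011, -0.001]
ft_force: [1.1, -0.2, 0.1]
grip_width: 0.321
```

Call:
drive_tool --commands '[{"dx": -0.006,"dy": -0.015,"dz": 0,"rx": 0,"ry": 0,"rz": 0,"hand": 220},{"dx": 0,"dy": 0,"dz": 0,"rx": 0,"ry": 0,"rz": 0,"hand": 220},{"dx": 0,"dy": 0,"dz": 0,"rx": 0,"ry": 0,"rz": 0,"hand": 220}]'

```text
t: 6.23
tcp_pos: [523.9, 36.4, 104.4]
tool_rot: [0.986, -0.167, -0.014, -0.0]
ft_force: [0.5, -0.8, -0.6]
grip_width: 0.324
```

Run:
```python
from h import *
goto([516,185,125],-18.5)
save("wrist","w4")
for q in("cradle_seat","cradle"):
  for r in spot_point("wrist",q): P=W("wrist",r["xyz"]);print(q,round(r["confidence"],2),P.round())
```

```text
t 6.23 tcp [523.9  36.4 104.4] xang -19.2 zax [-0.028  0.005 -1.   ] w 0.324 F [ 0.5 -0.8 -0.6]
d mm [ -56.8 -137.6  -19.7] rotdeg [ 0.25  1.62 -0.68]
cradle_seat 0.7 [517. 187.  45.]
```

View pics/w4.png

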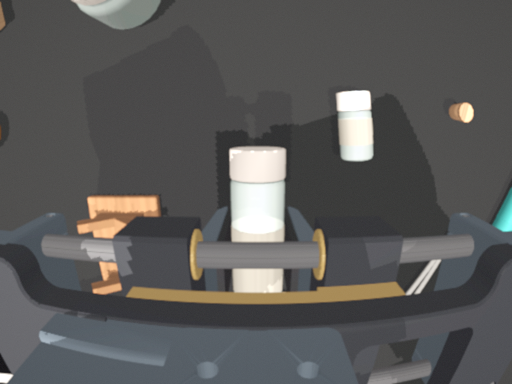

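The cradle's front edge shows at (90,198)-(160,196), aligned with the image, and the vial is unslipped. Checking the angle and the vial's offset in the hand.

Run:
```python
from h import *
A=ray("wrist",91,198,10);B=ray("wrist",160,196,10);d=A-B;print(A.round(),B.round(),np.degrees(np.arctan2(d[1],d[0])).round(1)-90)
M,p=tool()
for v,z in((149,130),(149,116),(180,130)): print((M.T@(ray("wrist",258,v,z)-p)).round(1))
for r in spot_point("wrist","long_vial_center"): print(r["confidence"],(M.T@(W("wrist",r["xyz"])-p)).round(1))
```

```text
[577. 198.  10.] [553. 124.  10.] -17.700000000000003
t 6.38 tcp [524.5  35.  105. ] xang -19.3 zax [-0.027  0.005 -1.   ] w 0.325 F [ 1.3 -1.6 -0.6]
[ 54.2  -1.  -26.5]
[ 53.   -1.  -12.4]
[ 38.9  -1.  -26.1]
0.74 [  2.1   0.5 -13.4]
```

Call:
drive_tool --commands '[{"dx": -0.01,"dy": -0.02,"dz": -0.01,"rx": 0.2,"ry": 1.6,"rz": -0.7,"hand": 220},{"dx": -0.014,"dy": -0.034,"dz": -0.005,"rx": 0,"ry": 0,"rz": 0,"hand": 220},{"dx": -0.014,"dy": -0.034,"dz": 0,"rx": 0,"ry": 0,"rz": 0,"hand": 220},{"dx": -0.01,"dy": -0.025,"dz": 0,"rx": 0,"ry": 0,"rz": 0,"hand": 220},{"dx": 0,"dy": -0.008,"dz": 0,"rx": 0,"ry": 0,"rz": 0,"hand": 220},{"dx": 0,"dy": 0,"dz": 0,"rx": 0,"ry": 0,"rz": 0,"hand": 220}]'

```text
t: 6.93
tcp_pos: [521.2, 163.5, 121.1]
tool_rot: [0.986, -0.167, 0.002, -0.0]
ft_force: [1.6, 0.3, -1.5]
grip_width: 0.325
```

Run:
```python
from h import *
goto([516,186,100],-18.5)
```

```text
t 6.93 tcp [521.2 163.5 121.1] xang -19.3 zax [ 0.004 -0.001 -1.   ] w 0.325 F [ 1.6  0.3 -1.5]
d mm [-12.4 -19.5  21.1] rotdeg [-0.04 -0.22 -0.76]
```

Call:
drive_tool --commands '[{"dx": -0.008,"dy": -0.014,"dz": 0.01,"rx": 0,"ry": 0,"rz": -0.8,"hand": 220},{"dx": -0.004,"dy": -0.005,"dz": 0.01,"rx": 0,"ry": 0,"rz": 0,"hand": 220},{"dx": 0,"dy": 0,"dz": 0,"rx": 0,"ry": 0,"rz": 0,"hand": 220},{"dx": 0,"dy": 0,"dz": 0,"rx": 0,"ry": 0,"rz": 0,"hand": 220}]'

```text
t: 7.27
tcp_pos: [517.2, 181.8, 99.9]
tool_rot: [0.987, -0.162, 0.002, 0.0]
ft_force: [0.1, 0.5, -1.0]
grip_width: 0.323
```

Run:
```python
from h import *
goto([516,185.5,45],-18.5)
a=save("side","d5");b=save("scene","s5");w=save("wrist","w5")
f=lambda im,u,v:cv2.resize(im[v-60:v+60,u-60:u+60],(400,400),interpolation=cv2.INTER_CUBIC)
cv2.imwrite("pics/c5.png",np.hstack([f(a,246,275),f(b,338,180)])[:,:,::-1])
for q in("cradle_seat","long_vial_center"):
 for c in("wrist","scene","side"):
  for r in spot_point(c,q)[:3]: P=W(c,r["xyz"]);print(c,q,round(r["confidence"],2),P.round())
```

```text
t 7.27 tcp [517.2 181.8  99.9] xang -18.6 zax [ 0.004 -0.001 -1.   ] w 0.323 F [ 0.1  0.5 -1. ]
d mm [-2.5 -3.1 54.9] rotdeg [-0.   -0.24 -0.13]
scene cradle_seat 0.76 [517. 184.  45.]
side cradle_seat 0.77 [512. 184.  49.]
wrist long_vial_center 0.57 [520. 183. 115.]
scene long_vial_center 0.8 [ 577. -429.   14.]
scene long_vial_center 0.74 [ 409. -264.   12.]
scene long_vial_center 0.71 [516. 183. 108.]
side long_vial_center 0.65 [ 407. -269.   16.]
side long_vial_center 0.56 [516. 182. 106.]
```

View pics/c5.png

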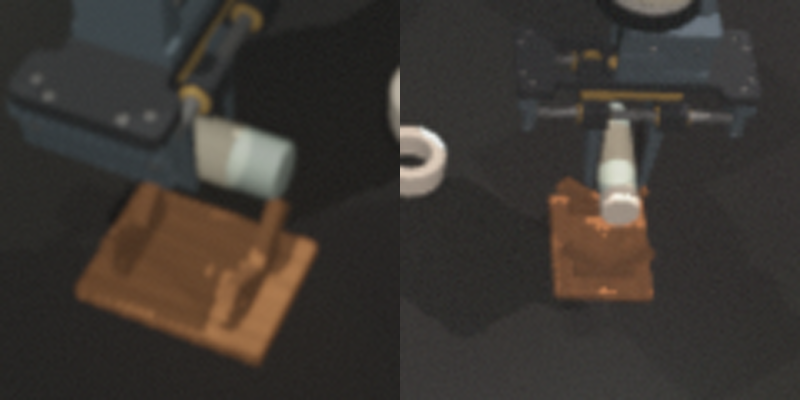

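The crops show the vial over both uprights, aligned with the base, cap end to the front at (620,210). Lowering to TCP z of about 36, which puts the vial at 46.

Call:
drive_tool --commands '[{"dx": -0.002,"dy": -0.003,"dz": 0.01,"rx": 0,"ry": 0,"rz": 0,"hand": 220},{"dx": 0,"dy": 0,"dz": 0.018,"rx": 0,"ry": 0,"rz": 0,"hand": 220},{"dx": 0,"dy": 0,"dz": 0.012,"rx": 0,"ry": 0,"rz": 0,"hand": 220},{"dx": 0,"dy": 0,"dz": 0.006,"rx": 0,"ry": 0,"rz": 0,"hand": 220},{"dx": 0,"dy": 0,"dz": 0,"rx": 0,"ry": 0,"rz": 0,"hand": 220},{"dx": 0,"dy": 0,"dz": 0,"rx": 0,"ry": 0,"rz": 0,"hand": 220}]'

```text
t: 8.22
tcp_pos: [516.7, 187.2, 51.1]
tool_rot: [0.987, -0.161, 0.003, -0.0]
ft_force: [-0.7, 0.9, -0.9]
grip_width: 0.325
```

Run:
```python
from h import *
goto([515,185,36],-18.3)
```

```text
t 8.22 tcp [516.7 187.2  51.1] xang -18.6 zax [ 0.006 -0.    -1.   ] w 0.325 F [-0.7  0.9 -0.9]
d mm [-1.   2.6 15.1] rotdeg [-0.08 -0.32 -0.29]
```

Call:
drive_tool --commands '[{"dx": -0.001,"dy": 0.002,"dz": 0.004,"rx": 0,"ry": -0.3,"rz": -0.2,"hand": 220},{"dx": 0,"dy": 0,"dz": 0.004,"rx": 0,"ry": 0,"rz": 0,"hand": 220},{"dx": 0,"dy": 0,"dz": 0.004,"rx": 0,"ry": 0,"rz": 0,"hand": 220},{"dx": 0,"dy": 0,"dz": 0,"rx": 0,"ry": 0,"rz": 0,"hand": 220}]'

```text
t: 8.55
tcp_pos: [515.6, 185.7, 39.0]
tool_rot: [0.987, -0.16, 0.001, -0.001]
ft_force: [-0.3, -1.0, -1.6]
grip_width: 0.325
```

Call:
drive_tool --commands '[{"dx": 0,"dy": 0,"dz": 0.001,"rx": 0,"ry": 0,"rz": 0,"hand": 220},{"dx": 0,"dy": 0,"dz": 0,"rx": 0,"ry": 0,"rz": 0,"hand": 220}]'

```text
t: 8.72
tcp_pos: [515.8, 185.6, 38.0]
tool_rot: [0.987, -0.16, 0.001, -0.001]
ft_force: [-0.8, -0.1, -0.3]
grip_width: 0.322
```

Call:
drive_tool --commands '[{"dx": 0,"dy": 0,"dz": 0.0015,"rx": 0,"ry": 0,"rz": 0,"hand": 220},{"dx": 0,"dy": 0,"dz": 0.0005,"rx": 0,"ry": 0,"rz": 0,"hand": 220},{"dx": 0,"dy": 0,"dz": 0,"rx": 0,"ry": 0,"rz": 0,"hand": 220}]'

```text
t: 8.97
tcp_pos: [516.0, 185.7, 37.0]
tool_rot: [0.987, -0.16, 0.001, -0.001]
ft_force: [-2.8, -0.5, 1.7]
grip_width: 0.324
```

Call:
drive_tool --commands '[{"dx": 0,"dy": 0,"dz": 0.0015,"rx": 0,"ry": 0,"rz": 0,"hand": 220},{"dx": 0,"dy": 0,"dz": 0,"rx": 0,"ry": 0,"rz": 0,"hand": 220}]'

```text
t: 9.13
tcp_pos: [515.9, 185.3, 36.3]
tool_rot: [0.987, -0.159, 0.001, -0.001]
ft_force: [-0.2, -1.9, 0.3]
grip_width: 0.324
```

Run:
```python
from h import *
tool()
a=save("side","d6");b=save("scene","s6")
f=lambda im,u,v:cv2.resize(im[v-60:v+60,u-60:u+60],(400,400),interpolation=cv2.INTER_CUBIC)
cv2.imwrite("pics/c6.png",np.hstack([f(a,246,275),f(b,338,180)])[:,:,::-1])
for c in("scene","side"):
  for r in spot_point(c,"long_vial_center")[:3]: P=W(c,r["xyz"]);print(c,round(r["confidence"],2),P.round())
```

```text
t 9.13 tcp [515.9 185.3  36.3] xang -18.3 zax [ 0.001  0.001 -1.   ] w 0.324 F [-0.2 -1.9  0.3]
scene 0.95 [ 577. -427.   15.]
scene 0.86 [ 410. -263.   13.]
scene 0.67 [518. 189.  48.]
side 0.69 [ 406. -266.   16.]
side 0.59 [513. 186.  45.]
```

View pics/c6.png

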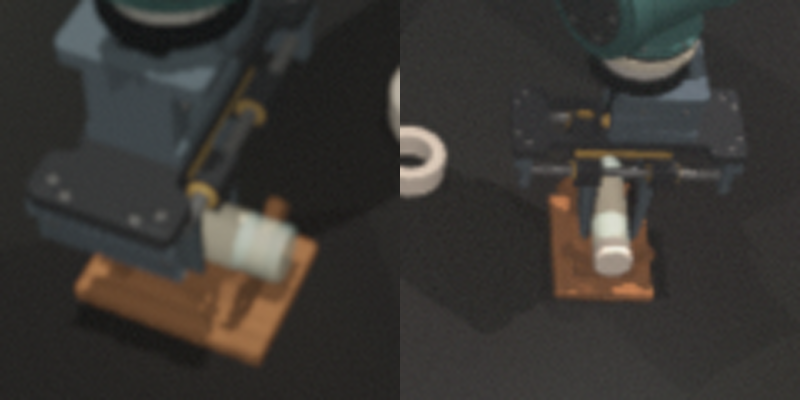

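The vial sits in the notches, with centre height about 46. One more small press to confirm contact.

Call:
drive_tool --commands '[{"dx": 0,"dy": 0,"dz": 0.0015,"rx": 0,"ry": 0,"rz": 0,"hand": 220},{"dx": 0,"dy": 0,"dz": 0.001,"rx": 0,"ry": 0,"rz": 0,"hand": 220},{"dx": 0,"dy": 0,"dz": 0,"rx": 0,"ry": 0,"rz": 0,"hand": 220}]'

```text
t: 9.58
tcp_pos: [515.7, 184.6, 34.8]
tool_rot: [0.987, -0.159, 0.0, 0.0]
ft_force: [-1.3, -0.6, 1.7]
grip_width: 0.325
```

Call:
drive_tool --commands '[{"dx": 0,"dy": 0,"dz": 0.001,"rx": 0,"ry": 0,"rz": 0,"hand": 220},{"dx": 0,"dy": 0,"dz": 0.001,"rx": 0,"ry": 0,"rz": 0,"hand": 220},{"dx": 0,"dy": 0,"dz": 0,"rx": 0,"ry": 0,"rz": 0,"hand": 220}]'

```text
t: 9.83
tcp_pos: [515.7, 184.3, 34.2]
tool_rot: [0.987, -0.159, -0.0, 0.0]
ft_force: [-2.3, -1.9, 2.7]
grip_width: 0.323
```

Fz has risen from -1 to +2.7 N and descent is slowing, so the vial is supported. Releasing.

Call:
drive_tool --commands '[{"dx": 0,"dy": 0,"dz": 0,"rx": 0,"ry": 0,"rz": 0,"hand": 150},{"dx": 0,"dy": 0,"dz": 0,"rx": 0,"ry": 0,"rz": 0,"hand": 120},{"dx": 0,"dy": 0,"dz": 0,"rx": 0,"ry": 0,"rz": 0,"hand": 90},{"dx": 0,"dy": 0,"dz": 0,"rx": 0,"ry": 0,"rz": 0,"hand": 70},{"dx": 0,"dy": 0,"dz": 0,"rx": 0,"ry": 0,"rz": 0,"hand": 70},{"dx": 0,"dy": 0,"dz": 0,"rx": 0,"ry": 0,"rz": 0,"hand": 70},{"dx": 0,"dy": 0,"dz": 0,"rx": 0,"ry": 0,"rz": 0,"hand": 70},{"dx": 0,"dy": 0,"dz": 0,"rx": 0,"ry": 0,"rz": 0,"hand": 70}]'

```text
t: 10.5
tcp_pos: [516.5, 184.9, 34.0]
tool_rot: [0.987, -0.159, 0.001, -0.0]
ft_force: [0.7, -0.3, -1.3]
grip_width: 0.728
```

Call:
drive_tool --commands '[{"dx": 0,"dy": 0,"dz": -0.01,"rx": 0,"ry": 0,"rz": 0,"hand": 70},{"dx": 0,"dy": 0,"dz": -0.02,"rx": 0,"ry": 0,"rz": 0,"hand": 70},{"dx": 0,"dy": 0,"dz": -0.03,"rx": 0,"ry": 0,"rz": 0,"hand": 70},{"dx": 0,"dy": 0,"dz": -0.03,"rx": 0,"ry": 0,"rz": 0,"hand": 70},{"dx": 0,"dy": 0,"dz": -0.03,"rx": 0,"ry": 0,"rz": 0,"hand": 70},{"dx": -0.03,"dy": 0,"dz": -0.02,"rx": 0,"ry": 0,"rz": 0,"hand": 70},{"dx": -0.03,"dy": 0,"dz": 0,"rx": 0,"ry": 0,"rz": 0,"hand": 70},{"dx": 0,"dy": 0,"dz": 0,"rx": 0,"ry": 0,"rz": 0,"hand": 70},{"dx": 0,"dy": 0,"dz": 0,"rx": 0,"ry": 0,"rz": 0,"hand": 70}]'

```text
t: 11.25
tcp_pos: [457.6, 204.2, 186.2]
tool_rot: [0.987, -0.16, 0.001, -0.001]
ft_force: [0.2, 0.3, 0.2]
grip_width: 0.726
```

Run:
```python
from h import *
tool()
a=save("side","d7");b=save("scene","s7");w=save("wrist","w7")
f=lambda im,u,v,h:cv2.resize(im[v-h:v+h,u-h:u+h],(400,400),interpolation=cv2.INTER_CUBIC)
cv2.imwrite("pics/c7.png",np.hstack([f(a,246,275,60),cv2.resize(w,(400,400))])[:,:,::-1])
for q in("long_vial_center","short_vial_center","cradle_seat"):
 for c in("wrist","scene","side"):
  for r in spot_point(c,q)[:3]: P=W(c,r["xyz"]);print(c,q,round(r["confidence"],2),P.round())
```

```text
t 11.25 tcp [457.6 204.2 186.2] xang -18.4 zax [ 0.003  0.001 -1.   ] w 0.726 F [0.2 0.3 0.2]
wrist long_vial_center 0.6 [519. 186.  47.]
scene long_vial_center 0.95 [ 578. -431.   18.]
scene long_vial_center 0.88 [ 410. -262.   12.]
scene long_vial_center 0.69 [520. 181.  46.]
side long_vial_center 0.72 [511. 183.  43.]
side long_vial_center 0.48 [ 404. -268.   17.]
side long_vial_center 0.44 [ 575. -430.   16.]
wrist short_vial_center 0.88 [555. -67.  12.]
scene short_vial_center 0.52 [559. -65.  14.]
side short_vial_center 0.48 [557. -70.  13.]
scene cradle_seat 0.63 [518. 184.  44.]
side cradle_seat 0.94 [514. 184.  46.]
```

View pics/c7.png

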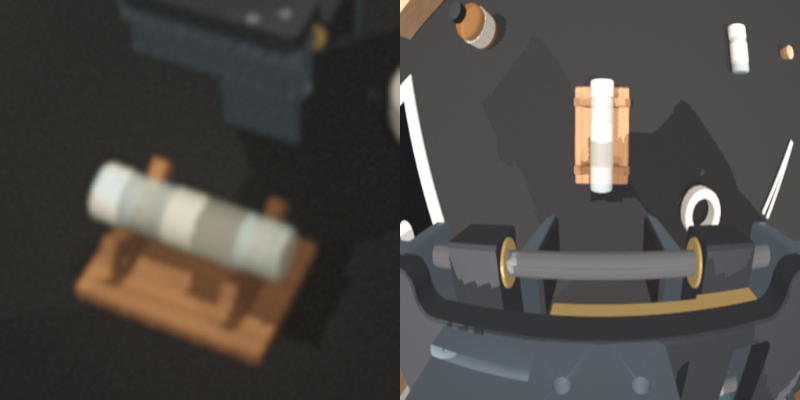

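The vial lies in both notches (wrist crop (602,135)), centred and parallel, and the short vial is unmoved. Handing in.

```bash
python3 -c "
from bench import *
print(close_job())"
```

```text
the job is handed in; nothing more can be done
None
```

I picked up the long clear vial, laid it in both cradle notches and handed the job in at about 11 s of the 38 s allowed. The hand-in gives no verdict, so what follows is from my own last checks.

- **Long vial:** The three cameras put its centre within about 4 mm of the seat point, at 43 to 47 mm above the bench. In the pictures it is centred and parallel to the cradle, with the cap end to the front.
- **Set-down:** I lowered it in small steps until the wrist force showed the cradle was carrying it, then opened the fingers and withdrew. The gripper is well clear and touches nothing.
- **Short vial:** It is where it started, within the network's error of a few millimetres.
- **Disagreements:** The scene and side cameras differ by 4 to 9 mm along the cradle for seat and vial. That is within the 16 mm allowed. In the scene and side pictures the network also kept reporting the red and turquoise look-alikes as long vials; I disregarded those.

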